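# Shut and lock the food box: tuck the lid's flap beneath the rim's lip

### The arm

A 6-joint arm with a two-finger parallel gripper is mounted at the origin on a cart in front of the work surface, level with it; the furniture and walls round the work are solid. World frame = base frame: x ahead of the robot, y to its left, z up, the work surface at z = 0. Lengths are in m, angles in rad, forces in N, time in s.
With the tool pointing down it reaches from about 0.35 to 0.775 m from the base axis. Payload 7.3 kg.
Tool frame: the origin (TCP) lies at the very end of the fingers, on their centre line; the grasp point (between the pads) lies 19 mm behind it; z points along the fingers, y is the line along which they close (so a half turn about z gives the same grasp; the last joint's range is limited). The gripper opens to 92 mm and grips with 3 to 60 N. Pads are 19 mm wide; open, the fingers measure 130 mm over their backs; the gripper's body (75 mm by 190 mm) begins 47 mm behind the grasp point.
Start: joints at [1.048, 0.342, 1.524, -0, 1.275, -0.146], TCP at [0.193, 0.488, 0.192] pointing down, gripper open.
Joint ranges: [-2.53, 2.53], [-0.77, 2.02], [0.04, 2.7], [-1, 4.14], [0.28, 2.66], [-3.11, 3.11]. Speed limits (rad/s): [2.57, 2.57, 3.14, 3.14, 3.14, 3.14].

### API

Orientations are given as [roll, pitch, yaw] about the fixed x, y, z axes, in that order (R = Rz(yaw) Ry(pitch) Rx(roll)).
In Python, from cell import observe, read_camera, get_calibration, hand_in, search_frame gives the robot as it stands.
- The arm moves only by the tool step_arm, never from a script. Its argument "commands" is a list of rows, each an object with "translation": the shift along the tool's x, y, z in mm, a list of three; "roll": the turn about the tool's z in rad. In form: [{"translation": [x, y, z], "roll": roll}, ...]. A call has 1 to 20 rows; each row shifts and turns the commanded pose from where the row before left it, along the tool's axes as they then stand; what a row does not reach is not made up. A row lasts 1/12 s, in which the tool goes at most 41.7 mm and 7.16 degrees, less where a joint would pass 70% of its speed; a pose out of reach is approached as far as the arm can. A call is refused whole if a number of a shift passes 41.7 or a number of a turn 0.125, either way. A call with a gripper value outside its range is refused whole. "fingers" is the opening, from 0 (shut) to 1 (fully open), set as the call begins (left out, the last holds). The fingers move at their own pace and stop on an object; "grip_force" is the grip in N (left out, the last holds). Time passes only in rows, so rows that do not move let the fingers close. It gives the time, the measured TCP pose, the force, the opening and the grip force at its end, in the units of the state.
- observe(): the state, without advancing time (a new reading comes with each control period).
- read_camera(name): name is "scene" or "top" or "wrist"; returns the picture (480x640x3 uint8, red, green, blue); there is no depth.
- get_calibration(name): a dict with "camera_matrix" (3x3 intrinsics, pixels), "world_from_camera" (4x4, takes a point from camera to world coordinates). Camera axes: x right, y up, looking along -z (the intrinsics and any distortion apply to the point x, -y, -z); pixel columns grow to the right and rows downward; lengths in m; the calibration is good to about 2 mm. The wrist camera is an equidistant fisheye: a pixel r from the principal point sees the ray r / f radians off the axis. A picture is of the moment at which its call begins: read the wrist's pose just before it. get_calibration takes no time and is no camera call; for the wrist camera it gives the pose at the moment of the call.
- hand_in(): hands the job in; it is judged then, once.
Trained networks look in the newest picture that a camera, given by its name, has taken for a name from the list of things; names that differ only in an ending like _2 or _b are one class to them, and where a whole thing is asked for, a point or a joint stands for the part that bears it (a point fixed in the world has none). Each returns a list of dicts, best first, with "confidence" (0 to 1); they miss things now and then, are a little off and sometimes report something else, mostly with a low value. They report only what shows in the picture. A call takes as long as a camera call.
- search_frame(camera, name): "at" ([x, y, z] in m, in world coordinates, good to about 4 mm: the middle of the surface that is visible of it).
The state is a dict: "time": time; "qpos": joint angles; "qvel": joint speeds; "joint_efforts": joint torques, N m; "tool_pos": TCP position; "tool_rot": TCP orientation; "contact_force": force on the tool from outside, world axes, zero at the start; "torque": the same for the moment, N m; "opening": finger opening in m; "grip_force": force on a finger pad.
Only numpy, scipy, OpenCV 4.12 (cv2) and the standard library are available. Lean on these libraries where they do the work, as an engineer would, in place of code of your own. Each camera call takes 0.05 s, during which the arm holds its last target. There are 200 camera calls.

### The job

Shut and lock the food box of spice jars: press its hinged lid down onto the rim, then fold the hinged flap on the lid's front edge down over the front and push it in until its hooked edge snaps beneath the lip of the rim and stays tucked there. Only push, gently, with the fingertips or the outside of the fingers: pinch and lift nothing, leave the box about where it stands, and do not disturb the loose jars, bowl, can and weights around it.

Things in the scene. Friction and masses are not known exactly. Their poses are not given: they have to be found in the camera images.
- food_box: White stoneware food box, loose, about 2 kg with four jars lying in it: a push under 9 N does not shift it. 125 mm deep (x), 200 mm wide (y), 72 mm high to the rim's top. Origin: centre of its underside; x from the front (flap side, roughly facing the robot) to the back (lid hinge), z up. A front lip just below the rim sticks out 8.5 mm from the front wall and ends in a turned-down edge.
- lid (a joint): Hinge of the grey lid along the top of the back wall, rad: 0 = shut flat on the rim, grows as its front edge rises. It stays where it is left; 1 to 2 N down near its front moves it. Shut, its top is 84 mm above the worktop. The hinge line lies 66.5 mm behind the box's origin and 74 mm above the worktop.
- lid_press (a point): Point on the lid's top face, mid-width, 105 mm from the lid's hinge line and 35 mm behind the flap's pivot; a good place to press it down. Its frame turns with the lid: x towards the lid's hinge, z the outward normal of its top. Wall cabinets hang 0.46 m above the worktop close to the box's right (and behind to its left): reach in from the robot's side, wrist kept clear of them.
- flap (a joint): Hinge of the flap on the lid's front edge, rad, relative to the lid: 0 = folded down square to the lid (a stop); 1.57 = straight out in the lid's plane; more = raised. Springy: let go untucked, it swings back to about 1.9. It folds with under 1 N at its edge to about 0.35; there the hook meets the lip, snaps over it with 3 to 6 N of push at the free edge, and lies tucked below 0.06.
- flap_pivot (a point): Middle of the flap's hinge line (along the box's y); lid shut: 74 mm in front of the box's origin, 81 mm above the worktop. The flap: grey plate 72 mm wide, 2.5 mm thick, reaching 37 mm from this line; a thumb ridge along its free edge stands 3.7 mm in front of this line when folded. The hook is a bead on its inner side, 17 mm from the line and 8 mm inward.
- flap_edge (a point): Middle of the flap's free edge, 37 mm from the pivot.
- flap_hook (a point): Middle of the flap's hook bead (3 mm thick).
- lip (a point): Middle of the turned-down edge of the front lip (3 mm thick), 69.5 mm in front of the box's origin, 64 mm above the worktop. Tucked, the hook lies 3.5 mm nearer the box's front wall than this and can no longer come out by itself.
- jar_left: Bystander: round spice jar 44 mm wide, 105 mm high with a black lid, loose, to the box's left; origin at its underside.
- jar_left_b: Bystander: square-sided spice jar 45 mm wide, 100 mm high with a yellow lid, loose, to the box's left; origin at its underside.
- jar_right: Bystander: small round jar 47 mm wide, 78 mm high with an ochre lid, loose, to the box's right; origin at its underside.
- bowl: Bystander: small bowl, 85 mm wide, 40 mm high, loose; origin at its underside.
- weight_big: Bystander: brass weight, 38 mm wide, 39 mm high, loose; origin at its underside.
- weight_small: Bystander: brass weight, 31 mm wide, 32 mm high, loose; origin at its underside.
- bean_can: Bystander: small food can, 57 mm wide, 72 mm high, loose; origin at its underside.

How it is judged:
By the outcome, as a careful person would: the job done as asked, in the order asked, and still so for the second after the job is handed in, with the robot touching nothing.
It also fails if it takes over 45 s, if anything falls off the work surface, if the arm or the gripper's body presses on something with over 40 N, if the wrist force passes 120 N, or if a joint passes its speed limit or range.

## Working session

There is one attempt and no reset: what is moved stays moved. The work goes in short steps, Python scripts to look and compute and a tool call to move; the robot and the scene stay as the last step left them, time stands still between calls to the robot, and variables do not carry over. Pictures are saved under pics/ and viewed, at most 10 in all, crops included, and the job is handed in when it is done.

Besides the shell and the picture viewer there is one more tool, called in YAML: its name, and indented under it one key for each argument. step_arm: Moves the arm, as the interface text tells. Its arguments: {"type":"object","properties":{"commands":{"type":"array"},"fingers":{"type":"number"},"grip_force":{"type":"number"}},"required":["commands"]}

```bash
mkdir -p pics; python3 - <<'E'
from cell import *
import cv2
s=observe();print(s['time'],s['tool_pos'],s['tool_rot'],s['contact_force'],s['opening'])
for c in['scene','top']:
    cv2.imwrite(f'pics/{c}0.png',read_camera(c)[:,:,::-1])
    for n in['food_box','lid_press','flap_pivot','flap_edge','flap_hook','lip','jar_left','jar_right','bowl','weight_big','bean_can']:
        print(c,n,[([round(v,3) for v in d['at']],round(d['confidence'],2)) for d in search_frame(c,n)[:2]])
print(observe()['time'])
E
```

```text
0.0 [0.19292779 0.48776924 0.19162553] [-3.14004783e+00 -2.04080022e-04  2.76479477e+00] [0.54612889 1.13258254 0.27250482] 0.09173094516081552
scene food_box [([0.434, 0.363, 0.047], 0.73)]
scene lid_press [([0.427, 0.371, 0.13], 0.74)]
scene flap_pivot [([0.419, 0.325, 0.152], 0.78)]
scene flap_edge [([0.419, 0.323, 0.156], 0.75), ([0.426, 0.324, 0.157], 0.68)]
scene flap_hook [([0.422, 0.324, 0.158], 0.73)]
scene lip [([0.436, 0.368, 0.05], 0.91)]
scene jar_left [([0.298, 0.415, 0.066], 0.62)]
scene jar_right [([0.584, 0.319, 0.051], 0.64)]
scene bowl [([0.585, 0.085, 0.021], 0.94), ([0.56, -0.044, 0.022], 0.19)]
scene weight_big [([0.558, -0.048, 0.024], 0.89)]
scene bean_can [([0.62, 0.162, 0.056], 0.72)]
top food_box [([0.443, 0.39, 0.116], 0.88)]
top lid_press [([0.442, 0.394, 0.119], 0.62), ([0.443, 0.391, 0.11], 0.23)]
top flap_pivot [([0.423, 0.335, 0.156], 0.93), ([0.301, 0.426, 0.107], 0.64)]
top flap_edge [([0.426, 0.333, 0.156], 0.82)]
top flap_hook [([0.428, 0.335, 0.157], 0.56)]
top lip [([0.443, 0.387, 0.11], 0.92)]
top jar_left [([0.302, 0.426, 0.109], 0.85), ([0.331, 0.506, 0.102], 0.85)]
top jar_right [([0.585, 0.334, 0.078], 0.73)]
top bowl [([0.581, 0.071, 0.015], 0.56), ([0.331, 0.505, 0.099], 0.19)]
top weight_big [([0.566, -0.035, 0.022], 0.67)]
top bean_can [([0.624, 0.177, 0.069], 0.58)]
1.2
```

View pics/scene0.png

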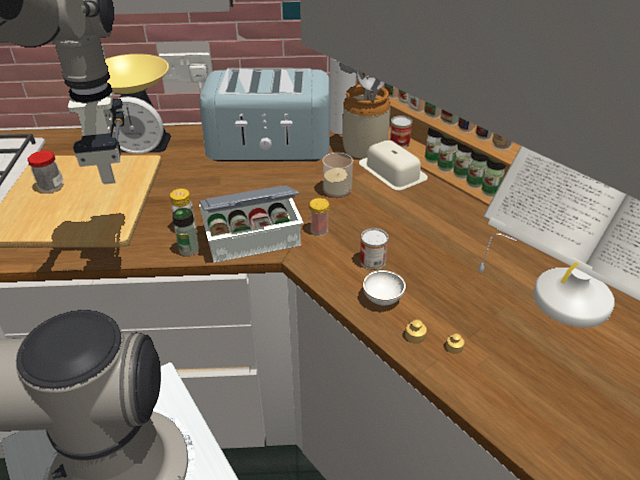

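View pics/top0.png

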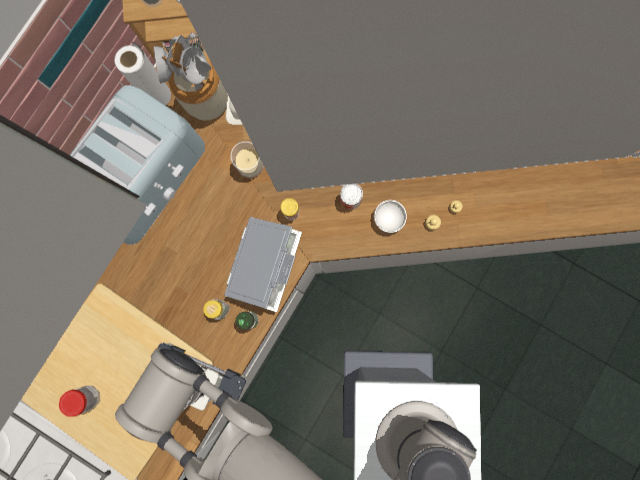

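The scene shows the box at about (250,225), front towards the robot and lid part open. In the top view the lid lies at (263,262) and the flap side at (290,265), with jars at (213,310), (245,321) and (289,207). I'll take one closer crop for the yaw.

```bash
python3 - <<'E'
import cv2,numpy as np
a=cv2.imread('pics/top0.png')[205:325,205:325]; b=cv2.imread('pics/scene0.png')[170:270,190:310]
a=cv2.resize(a,(480,480),interpolation=2);b=cv2.resize(b,(320*3//2,400),interpolation=2)
c=np.zeros((480,760,3),'u1')
cv2.imwrite('pics/c1.png',a);
b=cv2.resize(cv2.imread('pics/scene0.png')[175:270,190:310],None,fx=6,fy=6,interpolation=2);cv2.imwrite('pics/c2.png',b)
from cell import *
for n in['scene','top']:
  k=get_calibration(n);print({q:np.round(v,3).tolist() if not isinstance(v,str) else v for q,v in k.items()})
E
```

```text
{'camera_matrix': [[590.467, 0.0, 310.889], [0.0, 590.467, 234.169], [0.0, 0.0, 1.0]], 'world_from_camera': [[0.845, 0.344, -0.41, -0.0], [-0.535, 0.524, -0.663, -0.582], [-0.013, 0.779, 0.627, 0.864], [0.0, 0.0, 0.0, 1.0]]}
{'camera_matrix': [[541.742, 0.0, 326.399], [0.0, 541.742, 242.169], [0.0, 0.0, 1.0]], 'world_from_camera': [[0.019, 0.992, -0.125, 0.329], [-1.0, 0.016, -0.023, 0.208], [-0.021, 0.126, 0.992, 1.429], [0.0, 0.0, 0.0, 1.0]]}
```

View pics/c1.png

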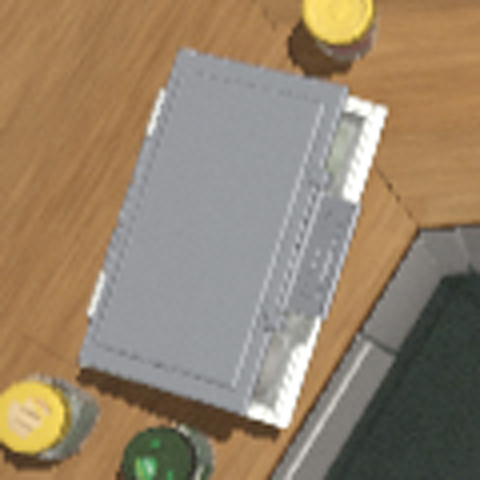

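View pics/c2.png

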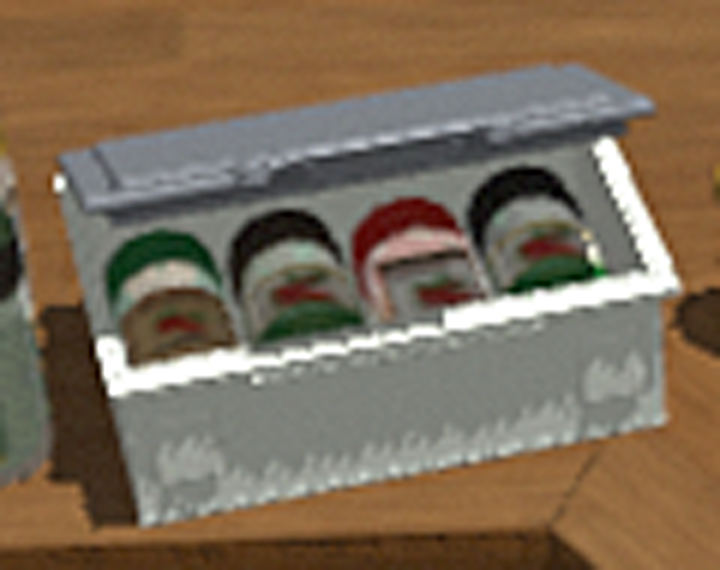

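The crops show front rim corners at (301,231) and (277,312) in the top picture, and lower front corners at (214,262) and (301,246) in the scene picture. The lid's front edge runs (291,227) to (267,308).

```bash
cat > h.py <<'E'
from cell import *
import numpy as np
def ray(c,u,v,z):
    k=get_calibration(c);K=np.array(k['camera_matrix']);T=np.array(k['world_from_camera'])
    d=np.linalg.inv(K)@[u,v,1];d=T[:3,:3]@[d[0],-d[1],-d[2]];o=T[:3,3]
    return o+d*(z-o[2])/d[2]
def tool(delta,yaw):  # world delta (m) -> tool mm, tool pointing down
    c,s=np.cos(yaw),np.sin(yaw);x,y,z=np.array(delta)*1000
    return np.round([c*x+s*y,s*x-c*y,-z],1)
E
python3 - <<'E'
from h import *
P=lambda n,c,s,o,x,y,z:print(n,ray(c,o[0]+x/s,o[1]+y/s,z).round(4))
t=(205,205);q=(190,175)
A=ray('top',205+385/4,205+105/4,.072);B=ray('top',205+288/4,205+428/4,.072)
C=ray('scene',190+665/6,175+425/6,0);D=ray('scene',190+145/6,175+525/6,0)
for p,r in((B,A),(D,C)):
    d=p-r;yaw=np.arctan2(d[1],d[0])-np.pi/2
    f=(p+r)/2;print('front R,L',r.round(4),p.round(4),'len',np.linalg.norm(d).round(4),'yaw',yaw.round(4),'mid',f.round(4),'origin',(f[:2]+.0625*np.array([np.cos(yaw),np.sin(yaw)])).round(4))
yaw=np.arctan2((B-A)[1],(B-A)[0])-np.pi/2
ex=np.array([np.cos(yaw),np.sin(yaw)])
for z in(.12,.13,.14,.15,.16):
    m=(ray('top',205+345/4,205+90/4,z)+ray('top',205+248/4,205+413/4,z))/2
    e=(ray('top',205+355/4,205+205/4,z)+ray('top',205+318/4,205+320/4,z))/2
    f=(A+B)/2
    print(z,'lid front, flap edge dist ahead of rim front',((f-m)[:2]@ex).round(4),((f-e)[:2]@ex).round(4))
m=(ray('top',205+185/4,205+52/4,.08)+ray('top',205+80/4,205+365/4,.08))/2
print('lid back behind front',((m-f)[:2]@ex).round(4))
E
```

```text
front R,L [0.5277 0.304  0.072 ] [0.3236 0.3593 0.072 ] len 0.2115 yaw 1.3059 mid [0.4257 0.3316 0.072 ] origin [0.442 0.392]
front R,L [0.5222 0.309  0.    ] [0.3318 0.3651 0.    ] len 0.1985 yaw 1.2839 mid [0.427  0.3371 0.    ] origin [0.4447 0.397 ]
0.12 lid front, flap edge dist ahead of rim front -0.0209 0.0044
0.13 lid front, flap edge dist ahead of rim front -0.0196 0.0055
0.14 lid front, flap edge dist ahead of rim front -0.0184 0.0065
0.15 lid front, flap edge dist ahead of rim front -0.0171 0.0076
0.16 lid front, flap edge dist ahead of rim front -0.0158 0.0087
lid back behind front 0.1328
```

step_arm:
  commands:
    - {"translation": [0,0,-20],"roll": 0}
    - {"translation": [-27,-2.4,-10],"roll": 0}
    - {"translation": [-27,-2.4,0],"roll": 0}
    - {"translation": [-27,-2.4,0],"roll": 0}
    - {"translation": [-27,-2.4,0],"roll": 0}
    - {"translation": [-27,-2.4,0],"roll": 0}
    - {"translation": [-27,-2.4,0],"roll": 0}
    - {"translation": [-27,-2.4,0],"roll": 0}
    - {"translation": [-27,-2.4,0],"roll": 0}
    - {"translation": [-27,-2.4,0],"roll": 0}
    - {"translation": [-27,-2.4,0],"roll": 0}
  fingers: 0
  grip_force: 20

```text
time: 2.12
tool_pos: [0.4365, 0.3658, 0.2224]
tool_rot: [3.141, -0.0, 2.765]
contact_force: [0.4, 1.0, -0.0]
opening: 0.023
grip_force: 0.0
```

step_arm:
  commands:
    - {"translation": [0,0,0],"roll": 0.1225}
    - {"translation": [0,0,0],"roll": 0.1225}
    - {"translation": [0,0,0],"roll": 0.1225}
    - {"translation": [0,0,0],"roll": 0.1225}
    - {"translation": [0,0,0],"roll": 0.1225}
    - {"translation": [0,0,0],"roll": 0.1225}
    - {"translation": [0,0,0],"roll": 0.1225}
    - {"translation": [0,0,0],"roll": 0.1225}
    - {"translation": [0,0,0],"roll": 0.1225}
    - {"translation": [0,0,0],"roll": 0.1225}
    - {"translation": [0,0,0],"roll": 0.1225}
    - {"translation": [0,0,0],"roll": 0.1225}
    - {"translation": [0,0,0],"roll": 0}

```text
time: 3.2
tool_pos: [0.4354, 0.3665, 0.2223]
tool_rot: [-3.142, -0.0, 1.29]
contact_force: [0.2, 0.9, 0.1]
opening: 0.0006
grip_force: 0.0
```

step_arm:
  commands:
    - {"translation": [0,0,25],"roll": 0}
    - {"translation": [0,0,25],"roll": 0}
    - {"translation": [0,0,10],"roll": 0}
    - {"translation": [0,0,8],"roll": 0}
    - {"translation": [0,0,8],"roll": 0}
    - {"translation": [0,0,8],"roll": 0}
    - {"translation": [0,0,8],"roll": 0}
    - {"translation": [0,0,8],"roll": 0}
    - {"translation": [0,0,8],"roll": 0}
    - {"translation": [0,0,8],"roll": 0}
    - {"translation": [0,0,6],"roll": 0}
    - {"translation": [0,0,6],"roll": 0}
    - {"translation": [0,0,4],"roll": 0}
    - {"translation": [0,0,2],"roll": 0}
    - {"translation": [0,0,0],"roll": 0}

```text
time: 4.45
tool_pos: [0.4353, 0.3665, 0.0879]
tool_rot: [-3.141, 0.0, 1.295]
contact_force: [0.3, 0.1, 0.3]
opening: 0.0005
grip_force: 0.0
```

step_arm:
  commands:
    - {"translation": [0,0,2],"roll": 0}
    - {"translation": [0,0,1],"roll": 0}
    - {"translation": [0,0,1],"roll": 0}
    - {"translation": [0,0,0],"roll": 0}

```text
time: 4.78
tool_pos: [0.4354, 0.3666, 0.0843]
tool_rot: [3.141, -0.0, 1.295]
contact_force: [0.9, -0.9, 0.3]
opening: 0.0003
grip_force: 0.2
```

```bash
python3 - <<'E'
from h import *
import cv2
a=read_camera('scene')[:,:,::-1][130:280,180:330];b=read_camera('wrist')[:,:,::-1]
o=np.zeros((450,800,3),'u1');o[:,:450]=cv2.resize(a,(450,450));o[:262,450:]=cv2.resize(b,(350,262));cv2.imwrite('pics/p1.png',o)
print(observe()['contact_force'],search_frame('scene','flap_pivot')[:1],search_frame('scene','food_box')[:1])
E
```

```text
[-0.73221658 -0.1538497   0.44160147] [{'at': [0.417, 0.3163, 0.1321], 'confidence': 0.46}] [{'at': [0.4284, 0.3573, 0.0483], 'confidence': 0.69}]
```

View pics/p1.png

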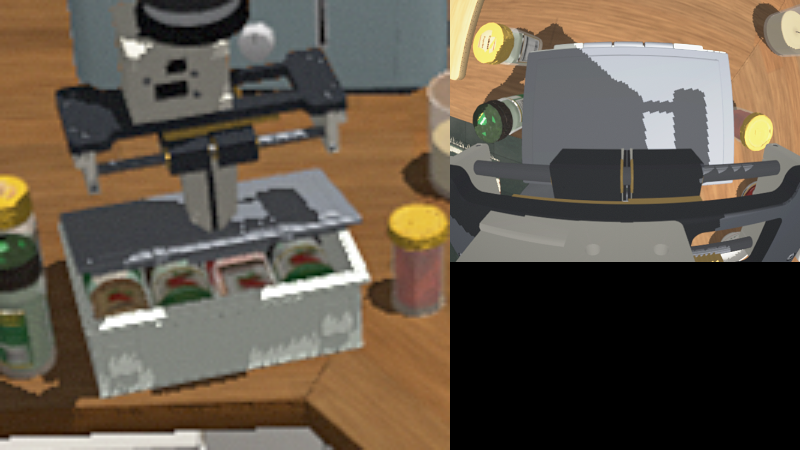

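The fingertip, at (212,230) in the crop, is on the lid just behind its front edge. The lid still looks about 0.2–0.3 rad open. I'll check the projected geometry.

```bash
python3 - <<'E'
from h import *
def proj(c,p):
    k=get_calibration(c);K=np.array(k['camera_matrix']);T=np.linalg.inv(np.array(k['world_from_camera']))
    q=T[:3,:3]@p+T[:3,3];u=K@[q[0],-q[1],-q[2]];return (u[:2]/u[2]-[180,130])*3
s=observe();print(s['tool_pos'],s['qpos'],s['contact_force'],s['time'])
print('tcp in crop',proj('scene',s['tool_pos']))
O=np.array([.4445,.398,0]);ex=np.array([np.cos(1.295),np.sin(1.295),0]);ey=np.array([-ex[1],ex[0],0])
for n,a,y,z in(('rimR',-.071,-.1,.072),('rimL',-.071,.1,.072),('hingeR',.0665,-.1,.074),('hingeL',.0665,.1,.074),('botR',-.0625,-.1,0),('botL',-.0625,.1,0)):
    print(n,proj('scene',O+a*ex+y*ey+[0,0,z]).round(0))
for a in(0,.15,.3,.5):
    h=O+.0665*ex+[0,0,.074]
    print(a,[proj('scene',h-.14*(np.cos(a)*ex)+[0,0,.14*np.sin(a)]+y*ey).round(0) for y in(-.1,.1)])
E
```

```text
[0.43542478 0.36659044 0.08442104] [5.65113569e-01 5.25464050e-01 1.54890671e+00 6.71807914e-05
 1.06697834e+00 8.41057801e-01] [-0.13197636  0.16051731  1.40863287] 4.9833
tcp in crop [217.46548722 258.42821696]
rimR [364. 277.]
rimL [ 92. 329.]
hingeR [316. 174.]
hingeL [ 63. 218.]
botR [363. 346.]
botL [102. 398.]
0 [array([365., 277.]), array([ 92., 329.])]
0.15 [array([363., 253.]), array([ 88., 305.])]
0.3 [array([361., 226.]), array([ 84., 278.])]
0.5 [array([356., 189.]), array([ 77., 239.])]
```

```bash
python3 - <<'E'
from h import *
import cv2
a=read_camera('scene')[:,:,::-1][130:280,180:330];b=read_camera('top')[:,:,::-1][200:330,200:330]
o=np.hstack([cv2.resize(a,(400,400)),cv2.resize(b,(400,400))]);cv2.imwrite('pics/p2.png',o)
s=observe();print(s['tool_pos'],s['contact_force'],s['joint_efforts'])
E
```

```text
[0.43545507 0.36659788 0.08442927] [-0.50046265  0.26914478 -0.61407964] [ 6.36395789e-02 -4.95319319e+01 -2.16489780e+01  1.03993546e-01
 -1.76777027e-02  1.34188485e-03]
```

View pics/p2.png

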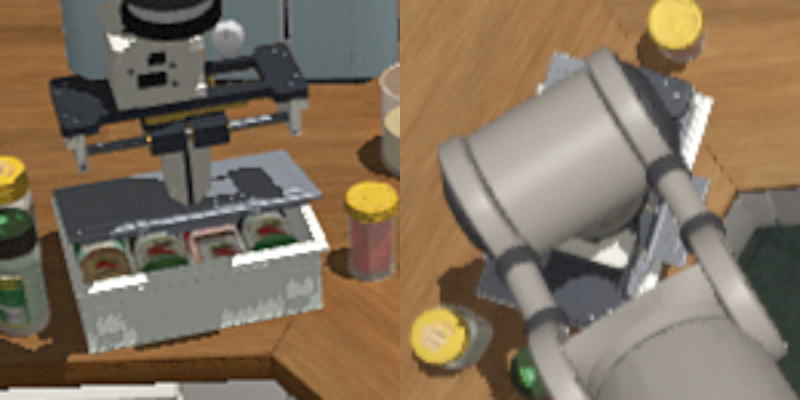

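```bash
python3 - <<'E'
from h import *
def proj(c,p):
    k=get_calibration(c);K=np.array(k['camera_matrix']);T=np.linalg.inv(np.array(k['world_from_camera']))
    q=T[:3,:3]@p+T[:3,3];u=K@[q[0],-q[1],-q[2]];return u[:2]/u[2]
t=np.array([.1929,.4878,.1916]);y=np.array([.368,.93,0])
for k in(-.056,0,.056):print(k,proj('scene',t+k*y).round(1),proj('scene',t+k*y+[0,0,.03]).round(1))
E
```

```text
-0.056 [114.  199.3] [110.6 186.7]
0 [115.9 183.8] [112.7 171.4]
0.056 [117.7 169.3] [114.6 157.1]
```

```bash
python3 - <<'E'
import cv2
a=cv2.imread('pics/scene0.png')[110:200,60:160];cv2.imwrite('pics/c3.png',cv2.resize(a,None,fx=5,fy=5))
E
```

```text
(no output)
```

View pics/c3.png

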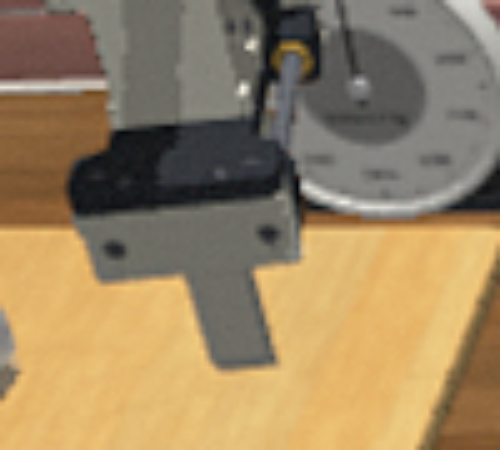

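The crop shows the visible fingertip at (109,183) in the full picture, where the reported TCP predicts about (114,199). The real tip is therefore about 30 mm above the reported one, which explains the half-open lid. I'll go on pressing and watch the force.

step_arm:
  commands:
    - {"translation": [0,0,5],"roll": 0}
    - {"translation": [0,0,5],"roll": 0}
    - {"translation": [0,0,5],"roll": 0}
    - {"translation": [0,0,3],"roll": 0}
    - {"translation": [0,0,0],"roll": 0}

```text
time: 5.5
tool_pos: [0.4348, 0.3662, 0.0652]
tool_rot: [-3.14, 0.001, 1.295]
contact_force: [-0.5, 0.4, -0.8]
opening: 0.0003
grip_force: 0.0
```

step_arm:
  commands:
    - {"translation": [0,0,3],"roll": 0}
    - {"translation": [0,0,2],"roll": 0}
    - {"translation": [0,0,0],"roll": 0}

```text
time: 5.75
tool_pos: [0.4353, 0.3665, 0.0609]
tool_rot: [-3.141, 0.0, 1.295]
contact_force: [-0.2, -0.3, -0.1]
opening: 0.0005
grip_force: 0.0
```

```bash
python3 - <<'E'
from h import *
import cv2
im=read_camera('scene');cv2.imwrite('pics/s3.png',im[:,:,::-1])
for n in('flap_pivot','flap_edge','lid_press'):print(n,search_frame('scene',n)[:1])
# difference with earlier picture, column through the lid's right part
p=cv2.imread('pics/p2.png')[:,:400]
for c in(285,205):
    print('now',[tuple(v) for v in im[185:250:3,c].tolist()])
E
```

```text
flap_pivot [{'at': [0.4167, 0.3127, 0.1009], 'confidence': 0.5}]
flap_edge [{'at': [0.4195, 0.3075, 0.105], 'confidence': 0.75}]
lid_press [{'at': [0.4203, 0.3725, 0.0939], 'confidence': 0.96}]
now [(99, 70, 47), (151, 156, 166), (152, 155, 161), (147, 153, 159), (148, 153, 161), (148, 151, 159), (149, 153, 162), (151, 154, 161), (118, 119, 125), (61, 64, 66), (163, 165, 175), (68, 73, 71), (13, 55, 23), (255, 255, 255), (126, 129, 123), (131, 133, 126), (131, 134, 126), (128, 131, 124), (130, 132, 127), (147, 150, 144), (163, 167, 157), (155, 153, 142)]
now [(53, 55, 61), (19, 25, 32), (85, 62, 45), (153, 105, 57), (142, 99, 57), (118, 86, 60), (65, 64, 69), (65, 65, 71), (62, 63, 68), (60, 64, 68), (64, 69, 71), (60, 62, 67), (76, 76, 78), (108, 112, 108), (125, 127, 119), (110, 107, 98), (51, 29, 12), (63, 42, 20), (66, 44, 31), (64, 42, 25), (66, 45, 30), (62, 45, 30)]
```

```bash
python3 -c "
import cv2
a=cv2.imread('pics/s3.png')[130:280,180:330];cv2.imwrite('pics/p3.png',cv2.resize(a,(600,600),interpolation=2))"
```

```text
(no output)
```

View pics/p3.png

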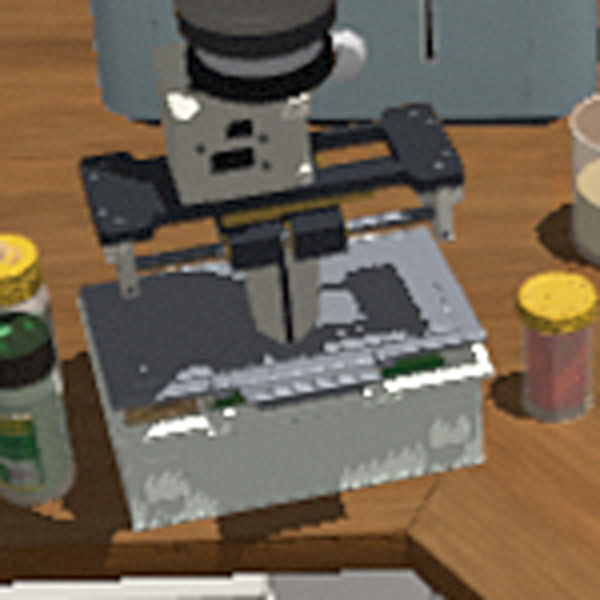

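The lid is now nearly shut, with a gap of about 10 mm at its front edge at (430,365). The tip shows at (288,342), so the real tip is about 31 mm above the reported height. I'll keep pressing.

step_arm:
  commands:
    - {"translation": [0,0,2],"roll": 0}
    - {"translation": [0,0,2],"roll": 0}
    - {"translation": [0,0,1],"roll": 0}
    - {"translation": [0,0,1],"roll": 0}
    - {"translation": [0,0,0],"roll": 0}

```text
time: 6.37
tool_pos: [0.4353, 0.3665, 0.0551]
tool_rot: [-3.141, 0.0, 1.295]
contact_force: [-0.5, -0.2, 0.7]
opening: 0.0003
grip_force: 0.0
```

step_arm:
  commands:
    - {"translation": [0,0,1],"roll": 0}
    - {"translation": [0,0,1],"roll": 0}
    - {"translation": [0,0,0],"roll": 0}

```text
time: 6.62
tool_pos: [0.4353, 0.3665, 0.0531]
tool_rot: [-3.141, 0.0, 1.295]
contact_force: [0.5, -0.1, 0.6]
opening: 0.0006
grip_force: 0.0
```

step_arm:
  commands:
    - {"translation": [0,0,1],"roll": 0}
    - {"translation": [0,0,1],"roll": 0}
    - {"translation": [0,0,0],"roll": 0}

```text
time: 6.87
tool_pos: [0.4353, 0.3665, 0.0511]
tool_rot: [-3.141, 0.0, 1.295]
contact_force: [-0.3, 0.2, 0.3]
opening: 0.0006
grip_force: 0.0
```

step_arm:
  commands:
    - {"translation": [0,0,1],"roll": 0}
    - {"translation": [0,0,0],"roll": 0}

```text
time: 7.03
tool_pos: [0.4353, 0.3665, 0.0502]
tool_rot: [-3.142, -0.0, 1.295]
contact_force: [-0.1, 0.2, 0.7]
opening: 0.0007
grip_force: 0.0
```

step_arm:
  commands:
    - {"translation": [0,0,1],"roll": 0}
    - {"translation": [0,0,0],"roll": 0}

```text
time: 7.2
tool_pos: [0.4355, 0.3666, 0.0498]
tool_rot: [3.141, -0.0, 1.295]
contact_force: [-0.4, -0.5, 4.7]
opening: 0.0005
grip_force: 2.0
```

```bash
python3 - <<'E'
from h import *
import cv2
im=read_camera('scene');cv2.imwrite('pics/s4.png',im[:,:,::-1])
for n in('flap_pivot','flap_edge','lid_press'):print(n,search_frame('scene',n)[:1])
a=cv2.imread('pics/s3.png');b=im[:,:,::-1]
# shift of lid right-part patch between pictures
t=a[195:222,270:300];r=cv2.matchTemplate(b[180:240,255:315].copy(),t,cv2.TM_CCOEFF_NORMED);print(cv2.minMaxLoc(r))
for i in range(10):
  s=observe();print(s['contact_force'].round(1),end=' ')
E
```

```text
flap_pivot [{'at': [0.4136, 0.3137, 0.0865], 'confidence': 0.66}]
flap_edge [{'at': [0.42, 0.308, 0.091], 'confidence': 0.59}]
lid_press [{'at': [0.4218, 0.3698, 0.0857], 'confidence': 0.75}]
(-0.5367183685302734, 0.6282876133918762, (1, 17), (15, 17))
[-1.5 -0.4  5.8] [-1.5 -0.4  5.8] [-1.5 -0.4  5.8] [-1.5 -0.4  5.8] [-1.5 -0.4  5.8] [-1.5 -0.4  5.8] [-1.5 -0.4  5.8] [-1.5 -0.4  5.8] [-1.5 -0.4  5.8] [-1.5 -0.4  5.8]
```

```bash
python3 - <<'E'
from h import *
for z in(.090,.095):print(ray('scene',252,215.5,z))
E
```

```text
[0.43250475 0.3624523  0.09      ]
[0.42970633 0.35634991 0.095     ]
```

step_arm:
  commands:
    - {"translation": [0,0,0.5],"roll": 0}
    - {"translation": [0,0,0.5],"roll": 0}
    - {"translation": [0,0,0],"roll": 0}
    - {"translation": [0,0,0],"roll": 0}

```text
time: 7.73
tool_pos: [0.4355, 0.3666, 0.0497]
tool_rot: [3.141, -0.001, 1.295]
contact_force: [-3.6, -2.7, 10.8]
opening: 0.0006
grip_force: 5.9
```

The tip position agrees to a few mm in x and y, and the lid sits firm on the rim at 10.8 N. Next I lift, back out past the flap edge, and fold it from above.

step_arm:
  commands:
    - {"translation": [0,0,-10],"roll": 0}
    - {"translation": [0,0,-20],"roll": 0}
    - {"translation": [0,0,-15],"roll": 0}
    - {"translation": [-24,0,0],"roll": 0}
    - {"translation": [-24,0,0],"roll": 0}
    - {"translation": [-24,0,0],"roll": 0}
    - {"translation": [0,0,0],"roll": 0}

```text
time: 8.32
tool_pos: [0.4142, 0.2942, 0.0934]
tool_rot: [-3.14, 0.002, 1.293]
contact_force: [0.8, 0.7, -0.3]
opening: 0.0006
grip_force: 0.0
```

```bash
python3 - <<'E'
from h import *
import cv2
im=read_camera('scene');cv2.imwrite('pics/s5.png',im[:,:,::-1])
s=observe();print(s['tool_pos'])
O=np.array([.4445,.398]);e=np.array([np.cos(1.295),np.sin(1.295)])
for n in('flap_pivot','flap_edge','lid_press','food_box','lip'):
    for d in search_frame('scene',n)[:1]:
        p=np.array(d['at']);v=p[:2]-O;print(n,p.round(4),'box x,y',(v@e).round(4),(e[0]*v[1]-e[1]*v[0]).round(4),round(d['confidence'],2))
v=s['tool_pos'][:2]-O;print('tcp box',v@e,e[0]*v[1]-e[1]*v[0])
a=im[:,:,::-1][130:280,180:330];cv2.imwrite('pics/p5.png',cv2.resize(a,(600,600),interpolation=2))
E
```

```text
[0.41534958 0.29597462 0.09365649]
flap_pivot [0.4187 0.3136 0.0879] box x,y -0.0882 0.0018 0.64
flap_edge [0.4189 0.3072 0.0892] box x,y -0.0943 -0.0001 0.69
lid_press [0.4144 0.3737 0.086 ] box x,y -0.0316 0.0223 0.66
food_box [0.4177 0.3507 0.0818] box x,y -0.0528 0.0129 0.76
lip [0.4182 0.3529 0.0827] box x,y -0.0506 0.013 0.96
tcp box -0.1061077485476934 0.00026592373866117514
```

View pics/p5.png

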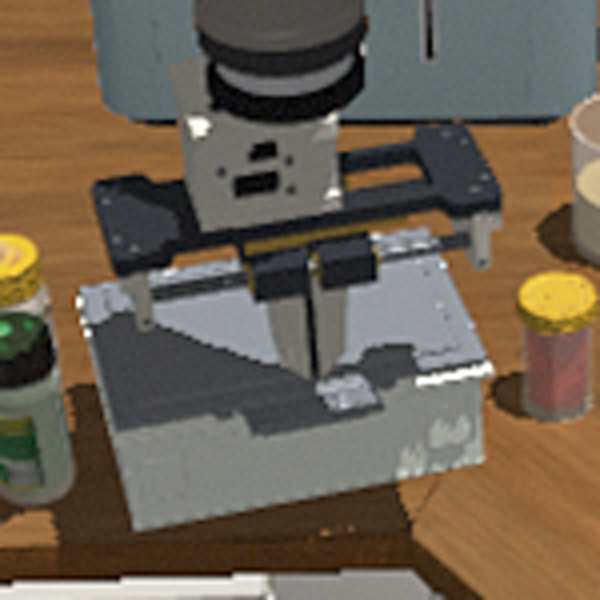

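The lid is shut and the flap at (315,405) stands slightly raised with the fingertip above it. The measured flap middle, 88–94 mm ahead of the origin, fits the expected 74–109 mm. I'll fold it now.

step_arm:
  commands:
    - {"translation": [0,0,15],"roll": 0}
    - {"translation": [0,0,10],"roll": 0}
    - {"translation": [0,0,5],"roll": 0}
    - {"translation": [0,0,5],"roll": 0}
    - {"translation": [0,0,5],"roll": 0}
    - {"translation": [0,0,5],"roll": 0}
    - {"translation": [0,0,5],"roll": 0}
    - {"translation": [0,0,0],"roll": 0}

```text
time: 9.28
tool_pos: [0.4154, 0.2971, 0.0425]
tool_rot: [-3.141, 0.001, 1.295]
contact_force: [-1.0, 0.3, 0.2]
opening: 0.0003
grip_force: 0.0
```

step_arm:
  commands:
    - {"translation": [0,0,5],"roll": 0}
    - {"translation": [0,0,5],"roll": 0}
    - {"translation": [0,0,5],"roll": 0}
    - {"translation": [0,0,5],"roll": 0}
    - {"translation": [0,0,5],"roll": 0}
    - {"translation": [0,0,5],"roll": 0}
    - {"translation": [0,0,5],"roll": 0}
    - {"translation": [0,0,3],"roll": 0}
    - {"translation": [0,0,0],"roll": 0}

```text
time: 10.03
tool_pos: [0.4152, 0.2969, 0.0044]
tool_rot: [-3.14, 0.001, 1.295]
contact_force: [-1.3, -0.9, -0.1]
opening: 0.0005
grip_force: 0.4
```

step_arm:
  commands:
    - {"translation": [3,0,0],"roll": 0}
    - {"translation": [2,0,0],"roll": 0}
    - {"translation": [1,0,0],"roll": 0}
    - {"translation": [0,0,0],"roll": 0}

```text
time: 10.37
tool_pos: [0.4175, 0.3032, 0.0054]
tool_rot: [3.141, 0.0, 1.295]
contact_force: [0.5, -2.4, -0.6]
opening: 0.0003
grip_force: 0.6
```

step_arm:
  commands:
    - {"translation": [1,0,0],"roll": 0}
    - {"translation": [1,0,0],"roll": 0}
    - {"translation": [1,0,0],"roll": 0}
    - {"translation": [0,0,0],"roll": 0}

```text
time: 10.7
tool_pos: [0.4173, 0.3044, 0.0047]
tool_rot: [-3.14, 0.003, 1.295]
contact_force: [-0.0, -7.5, -3.7]
opening: 0.0003
grip_force: 3.3
```

```bash
python3 - <<'E'
from h import *
import cv2
for c in('scene',):
  cv2.imwrite('pics/s6.png',read_camera(c)[:,:,::-1])
  O=np.array([.4445,.398]);e=np.array([np.cos(1.295),np.sin(1.295)])
  for n in('flap_pivot','flap_edge','flap_hook','lid_press'):
    for d in search_frame(c,n)[:2]:
        p=np.array(d['at']);v=p[:2]-O;print(n,'box x,y,z',(v@e).round(4),(e[0]*v[1]-e[1]*v[0]).round(4),p[2].round(4),round(d['confidence'],2))
E
```

```text
flap_pivot box x,y,z -0.08 0.0266 0.0543 0.58
flap_edge box x,y,z -0.0815 0.021 0.0599 0.47
lid_press box x,y,z -0.0076 0.0424 0.0843 0.67
```

step_arm:
  commands:
    - {"translation": [0.5,0,0],"roll": 0}
    - {"translation": [0.5,0,0],"roll": 0}
    - {"translation": [0,0,0],"roll": 0}

```text
time: 11.2
tool_pos: [0.4172, 0.3051, 0.0044]
tool_rot: [-3.139, 0.004, 1.295]
contact_force: [-0.1, -8.3, -4.3]
opening: 0.0004
grip_force: 3.8
```

step_arm:
  commands:
    - {"translation": [0,0,2],"roll": 0}
    - {"translation": [0,0,2],"roll": 0}
    - {"translation": [0,0,1],"roll": 0}
    - {"translation": [0,0,0],"roll": 0}

```text
time: 11.53
tool_pos: [0.4186, 0.307, 0.0004]
tool_rot: [3.141, -0.0, 1.295]
contact_force: [0.4, -1.8, -0.3]
opening: 0.0007
grip_force: 1.3
```

step_arm:
  commands:
    - {"translation": [1,0,0.5],"roll": 0}
    - {"translation": [1,0,0.5],"roll": 0}
    - {"translation": [1,0,0],"roll": 0}
    - {"translation": [0,0,0],"roll": 0}

```text
time: 11.87
tool_pos: [0.4195, 0.3102, -0.0007]
tool_rot: [3.141, -0.001, 1.295]
contact_force: [-0.4, -0.2, -0.4]
opening: 0.0005
grip_force: 0.6
```

step_arm:
  commands:
    - {"translation": [1,0,0],"roll": 0}
    - {"translation": [1,0,0],"roll": 0}
    - {"translation": [0,0,0],"roll": 0}

```text
time: 12.12
tool_pos: [0.4202, 0.3123, -0.0005]
tool_rot: [3.141, -0.001, 1.295]
contact_force: [0.1, 0.3, 0.0]
opening: 0.0004
grip_force: 0.0
```

step_arm:
  commands:
    - {"translation": [1,0,0],"roll": 0}
    - {"translation": [1,0,0],"roll": 0}
    - {"translation": [0,0,0],"roll": 0}

```text
time: 12.37
tool_pos: [0.4206, 0.3139, -0.0006]
tool_rot: [3.141, -0.0, 1.295]
contact_force: [-0.3, -0.5, 0.3]
opening: 0.0006
grip_force: 0.2
```

step_arm:
  commands:
    - {"translation": [1,0,0],"roll": 0}
    - {"translation": [0.5,0,0],"roll": 0}
    - {"translation": [0,0,0],"roll": 0}

```text
time: 12.62
tool_pos: [0.4206, 0.3144, -0.0007]
tool_rot: [-3.141, 0.001, 1.295]
contact_force: [0.0, -4.8, 1.4]
opening: 0.0006
grip_force: 2.2
```

The flap now sits against its stop: the finger face is at about 77 mm ahead of the origin, where 77.7 mm is expected. I'll back off and look.

step_arm:
  commands:
    - {"translation": [-5,0,0],"roll": 0}
    - {"translation": [-15,0,0],"roll": 0}
    - {"translation": [-20,0,0],"roll": 0}
    - {"translation": [-20,0,-5],"roll": 0}
    - {"translation": [0,0,-30],"roll": 0}
    - {"translation": [0,0,-40],"roll": 0}
    - {"translation": [-10,0,-40],"roll": 0}
    - {"translation": [-20,0,-30],"roll": 0}
    - {"translation": [-20,0,0],"roll": 0}
    - {"translation": [0,0,0],"roll": 0}
    - {"translation": [0,0,0],"roll": 0}

```text
time: 13.53
tool_pos: [0.3908, 0.209, 0.1446]
tool_rot: [3.141, -0.001, 1.293]
contact_force: [0.7, 0.8, 0.1]
opening: 0.0006
grip_force: 0.0
```

```bash
python3 - <<'E'
from h import *
import cv2
im=read_camera('scene')[:,:,::-1];t=read_camera('top')[:,:,::-1]
o=np.hstack([cv2.resize(im[150:280,180:310],(400,400),interpolation=2),cv2.resize(t[200:330,200:330],(400,400),interpolation=2)]);cv2.imwrite('pics/p7.png',o)
O=np.array([.4445,.398]);e=np.array([np.cos(1.295),np.sin(1.295)])
for c in('scene','top'):
  for n in('flap_pivot','flap_edge','flap_hook','lip','jar_right','jar_left'):
    for d in search_frame(c,n)[:1]:
        p=np.array(d['at']);v=p[:2]-O;print(c,n,'box x,y,z',(v@e).round(4),(e[0]*v[1]-e[1]*v[0]).round(4),p[2].round(4),p[:2].round(3),round(d['confidence'],2))
print(observe()['time'],observe()['contact_force'])
E
```

```text
scene flap_pivot box x,y,z -0.0719 0.0068 0.0635 [0.418 0.331] 0.9
scene flap_edge box x,y,z -0.0742 -0.0011 0.0606 [0.425 0.326] 0.6
scene flap_hook box x,y,z -0.0728 0.0055 0.0657 [0.419 0.329] 0.72
scene lip box x,y,z -0.0487 0.0216 0.0737 [0.41  0.357] 0.75
scene jar_right box x,y,z -0.0371 -0.1556 0.0514 [0.584 0.32 ] 0.96
scene jar_left box x,y,z 0.0695 0.1378 0.0921 [0.331 0.502] 0.94
top flap_edge box x,y,z -0.0735 -0.0016 0.051 [0.426 0.327] 0.45
top flap_hook box x,y,z -0.0744 -0.0009 0.0477 [0.425 0.326] 0.57
top lip box x,y,z -0.0035 0.0005 0.081 [0.443 0.395] 0.94
top jar_right box x,y,z -0.0206 -0.1543 0.0782 [0.587 0.336] 0.81
top jar_left box x,y,z -0.0107 0.145 0.1087 [0.302 0.427] 0.79
14.2333 [-0.29543177 -0.04131783 -0.52356138]
```

View pics/p7.png

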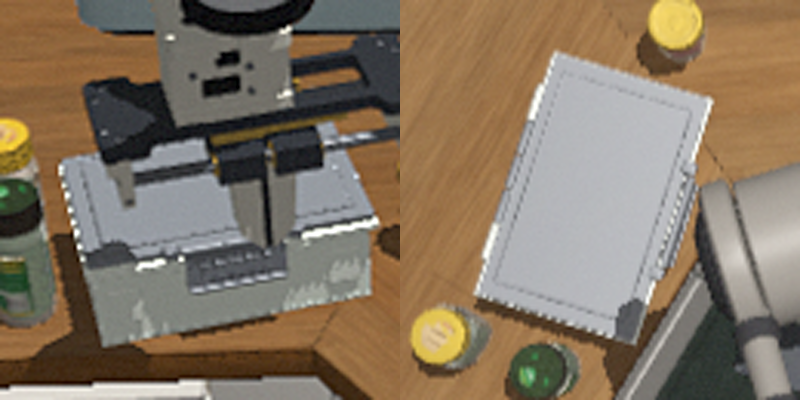

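The flap at (240,265) in the left view lies folded flat on the front, and it stayed there untouched. The lid is shut, the box and jars have not moved, and the arm is clear.

```bash
python3 -c "
from cell import *
print(hand_in())"
```

```text
the job is handed in; nothing more can be done
None
```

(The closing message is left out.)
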